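Rock the pendulum angle gauge to its mark on a goldsmith's uneven stud

TASK

Lift the angle gauge by its wooden handle straight up out of the open cavity of its form block, and stand it upright with its foot on the uneven steel stud, pressing lightly. Then rock it sideways on the stud, in the plane of its dial, until the swinging pointer settles on the mark at the dial's rim, and finish holding it there: still gripped, its foot still pressing lightly on the stud. Leave the other things on the bench alone.

Things in the scene. Friction and masses are not known exactly. Their poses are not given: they have to be found in the camera images.
- gauge: Loose angle gauge, about 0.41 kg: steel foot 24 (x) x 64 (y) x 12 mm; round upright dial case 90 mm wide, 10 mm thick, its centre 60 mm above the underside; wooden handle 24 x 24 mm on top, 109 to 153 mm up. Origin: centre of the foot's underside; z to the handle, x out of the white dial, y along the foot. Starts upright in the cradle, dial to world +x within 0.4 rad. Rock it about its own x axis.
- gauge_grip (a point): Middle of the gauge's handle, the place to grip it: 132 mm above the foot's underside, on its axis; axes as gauge. Take it from above with the fingers closing along the gauge's y or x.
- gauge_foot (a point): Centre of the underside of the gauge's foot; axes as gauge.
- pointer (a joint): Angle (rad) about the gauge's x axis of the black pointer, 36 mm long, that hangs from the dial's centre and swings freely (damped, settles in about 1 s). 0 points to the foot: gauge upright. With the gauge turned by +a about its x axis (counter-clockwise seen facing the dial) it reads -a.
- mark (a joint): Angle (rad) of the mark on the dial's rim, same axis, sense and zero as pointer; preset at 0.20 to 0.40 and stiff: it stays put. Facing the dial, the mark is that far counter-clockwise (to the viewer's right) from the lowest point. The pointer is on the mark when both values agree: the gauge is turned by minus this angle about its x axis.
- pointer_tip (a point): Tip of the pointer, 36 mm from the dial's centre (the dial's centre is 60 mm above the foot's underside); its z axis runs from the tip to the pivot.
- mark_tip (a point): Inner side of the mark, a dark block 5.5 mm wide and 13 mm long, the only broad one at the rim (the thin grey ticks are fixed graduations), on the dial's rim, 37 mm from the dial's centre; its z axis runs towards the pivot.
- cradle: Fixed wooden form block 56 (x) x 96 (y) x 30 mm with an open cavity 28 x 68 mm, 16 mm deep (floor 14 mm above the bench), in which the gauge's foot stands with 2 mm to spare all round. Origin: centre of its underside; yaw as the gauge's.
- stud_block: Fixed wooden block 90 x 90 x 45 mm that holds the stud upright in its middle. Origin: centre of its underside.
- stud: Upright dark steel stud, 30 to 42 mm thick, with an uneven domed crown (dome radius 21 mm, two lumps 11 mm off the axis on oppopoint sides, up to 0.5 mm above the crown's middle). It is cushioned in its block: it sinks 1 mm per 0.8 N, at most 15 mm (12 N), and springs back. Origin: on its axis, at bench height while unloaded.
- stud_top (a point): Top of the stud's crown, on its axis, 80 mm above the bench while unloaded.
- offcut: Loose timber offcut 120 x 45 x 32 mm, a bystander; origin under its centre.
- hammer: Loose hammer lying on the bench, a bystander.
- jar: Loose glass jar 66 mm wide, 85 mm tall, a bystander; origin under its centre.
- mandrel: Loose steel taper 26 mm wide, 130 mm tall, standing upright, a bystander; origin under its centre.
- bangle: Loose brass ring 68 mm wide, 14 mm tall, lying flat, a bystander.
- driver: Loose screwdriver 170 mm long, a bystander.
- brick: Loose clay brick 110 x 75 x 30 mm, a bystander; origin under its centre.
Mind the look-alikes: they are no part of the job. Several things look just like the stud_block: the one meant starts farthest from the robot's base.

How it is judged:
By the outcome, as a careful person would: the job done as asked, in the order asked, and still so for the second after the job is handed in, while the arm keeps its last pose, push and grip.
It also fails if it takes over 45 s, if anything falls off the work surface, if the arm or the gripper's body presses on something with over 40 N, if the wrist force passes 120 N, or if a joint passes its speed limit or range.

ROBOT

A 6-joint arm with a two-finger parallel gripper is mounted at the origin on the work surface. World frame = base frame: x ahead of the robot, y to its left, z up, the work surface at z = 0. Lengths are in mm, angles in degrees, forces in N, time in s.
With the tool pointing down it reaches from about 350 to 975 mm from the base axis. Payload 7.1 kg.
Tool frame: the origin (TCP) lies between the finger pads; the fingertips stand 22 mm ahead of it and the grasp point (between the pads) lies 3 mm ahead of it; z points along the fingers, y is the line along which they close (so a half turn about z gives the same grasp; the last joint's range is limited). The gripper opens to 88 mm and grips with 3 to 60 N. Pads are 20 mm wide; open, the fingers measure 115 mm over their backs; the gripper's body (75 mm by 178 mm) begins 61 mm behind the grasp point.
Start: joints at [-1.089, 24.242, 93.386, -0, 62.372, -1.089], TCP at [624.984, 0.026, 244.675] pointing down, gripper open.
Joint ranges: [-172.04, 172.04], [-51.8, 120.97], [4.93, 147.93], [-75.15, 255.16], [6.16, 154.13], [-145.62, 145.62]. Speed limits (degrees/s): [136.94, 136.94, 172.46, 180, 180, 180].

INTERFACE

Orientations are given as a 3x3 rotation matrix whose columns are the frame's x, y, z axes.
In Python, from workcell import * gives the robot as it stands. The module is installed in compiled form; this text tells all that it offers.
- The arm moves only by the shell command python3 -m inch 'ROWS'. ROWS is a JSON object whose one key "increments" holds a list of rows, each a list of 3 entries, a list of its own where there are three numbers: the opening, from 0 (shut) to 1 (fully open), then the shift along the world's x, y, z in mm, then the turn, a rotation vector about the world's x, y, z in rad. A call has 1 to 12 rows; each row is the pose to reach, as a shift and turn from the pose commanded when the call began; what a row does not reach only later rows make up. A row lasts 1/8 s, in which the tool goes at most 62.5 mm and 10.7 degrees, less where a joint would pass 70% of its speed; a pose out of reach is approached as far as the arm can. A call with a gripper value outside its range is refused whole. The fingers move at their own pace and stop on an object; the grip force is fixed at half the most. Time passes only in rows, so rows that repeat a pose let the fingers close. It gives the time, the measured TCP pose, the force, the opening and the grip force at its end, in the units of the state.
- observe(): the state, without advancing time (a new reading comes with each control period).
- grab_frame(name): name is "scene" or "side" or "wrist"; returns a dict with "color" (420x560x3 uint8, red, green, blue), "fx", "fy", "cx", "cy" (pixels), "rvec" (rotation vector, rad) and "tvec" (3), from world to camera coordinates, as OpenCV has them. Camera axes: x right, y down, z forward; pixel columns grow to the right and rows downward; lengths in mm; the calibration is good to about 2 mm. A picture is of the moment at which its call begins. There is no depth.
- close_job(): hands the job in; it is judged then, once.
The state is a dict: "time": time; "joints": joint angles; "qd": joint speeds; "joint_torque": joint torques, N m; "tool_pos": TCP position; "orientation": TCP orientation; "ft_force": force on the tool from outside, world axes, zero at the start; "moment": the same for the moment, N m; "width": opening from 0.0 (shut) to 1.0 (fully open); "finger_force": force on a finger pad.
Only numpy, scipy, OpenCV 4.12 (cv2) and the standard library are available. Lean on these libraries where they do the work, as an engineer would, in place of code of your own. Each camera call takes 0.05 s, during which the arm holds its last target. There are 200 camera calls.

## Working session

There is one attempt and no reset: what is moved stays moved. The work goes in short steps, Python scripts to look and compute and a shell command to move; the robot and the scene stay as the last step left them, time stands still between calls to the robot, and variables do not carry over. Pictures are saved under pics/ and viewed, at most 10 in all, crops included, and the job is handed in when it is done.

```bash
mkdir -p pics; cat > h.py <<'E'
import numpy as np,cv2
from workcell import *
def cam(n):
    f=grab_frame(n); K=np.array([[f["fx"],0,f["cx"]],[0,f["fy"],f["cy"]],[0,0,1.]])
    R=cv2.Rodrigues(np.array(f["rvec"],float))[0]; t=np.array(f["tvec"],float).ravel()
    return dict(im=np.array(f["color"]),K=K,R=R,t=t,P=K@np.c_[R,t],c=-R.T@t)
def save(f,name,crop=None,s=1):
    im=f["im"][:,:,::-1]
    if crop: im=im[crop[1]:crop[3],crop[0]:crop[2]]
    cv2.imwrite("pics/"+name,cv2.resize(im,None,fx=s,fy=s,interpolation=cv2.INTER_CUBIC))
def ray(f,p): 
    d=f["R"].T@np.linalg.solve(f["K"],[p[0],p[1],1.]); return f["c"],d/np.linalg.norm(d)
def onz(f,p,z):
    c,d=ray(f,p); return c+d*(z-c[2])/d[2]
def tri(fs,ps):
    A=np.zeros((3,3));b=np.zeros(3);L=[]
    for f,p in zip(fs,ps):
        c,d=ray(f,p);M=np.eye(3)-np.outer(d,d);A+=M;b+=M@c;L.append((c,M))
    x=np.linalg.solve(A,b); return x,[np.linalg.norm(M@(x-c)) for c,M in L]
def proj(f,X): 
    v=f["P"]@np.r_[X,1]; return v[:2]/v[2]
E
python3 - <<'E'
from h import *
import pickle
fs={n:cam(n) for n in("scene","side","wrist")}
pickle.dump(fs,open("f0.pkl","wb"))
for n in fs: print(n,fs[n]["c"].round(),fs[n]["R"][2].round(2),fs[n]["K"][0,0])
save(fs["scene"],"a_scene.png",None,1.4);save(fs["side"],"a_side.png",None,1.4)
E
```

```text
scene [1435.  345.  859.] [-0.74 -0.29 -0.61] 391.9258287901758
side [  497. -1099.   822.] [ 0.04  0.84 -0.53] 451.7826128574768
wrist [624.  71. 384.] [-0.   -0.26 -0.97] 311.11273885699666
```

View pics/a_scene.png

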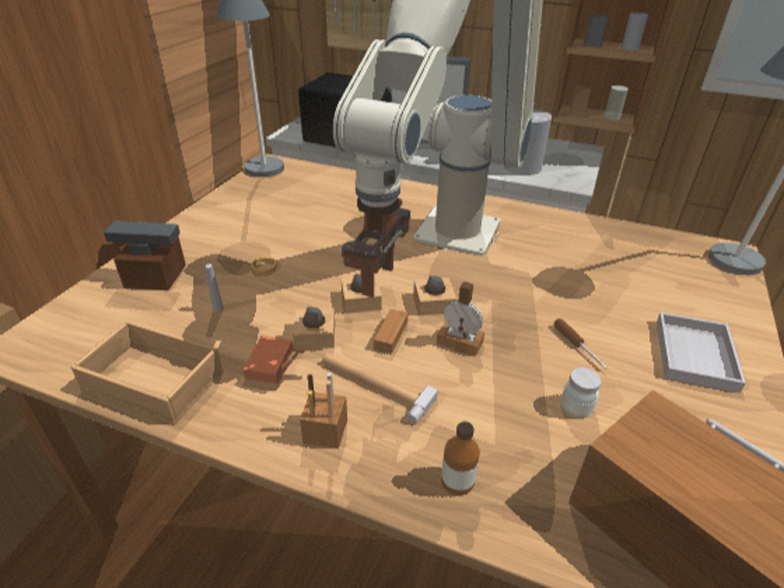

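View pics/a_side.png

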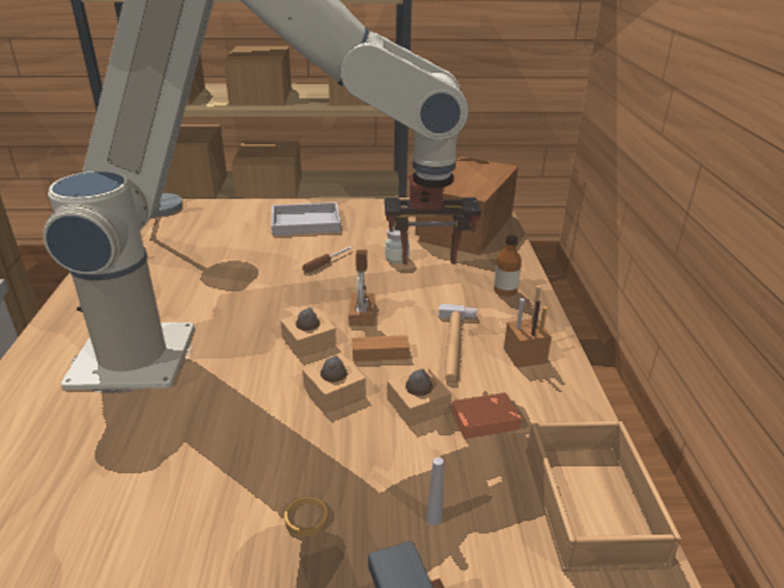

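Scene view (1.4x): the gauge is at (463,320) with its handle at (466,293), and three studs at (358,284), (434,286) and (314,317). Side view: handle at (362,260), studs at (307,320), (333,370) and (419,380). The last stud in each list is the farthest from the base. Next I make zoomed crops for accuracy.

```bash
python3 - <<'E'
from h import *
import pickle
fs=pickle.load(open("f0.pkl","rb"))
def crop(f,x,y,w,h,s): return cv2.resize(f["im"][y:y+h,x:x+w,::-1],(w*s,h*s),interpolation=cv2.INTER_NEAREST)
a=crop(fs["scene"],300,195,60,65,4);b=crop(fs["side"],235,170,60,65,4)
c=crop(fs["scene"],205,210,60,65,4);d=crop(fs["side"],270,255,60,65,4)
m=np.vstack([np.hstack([a,b]),np.hstack([c,d])])
w=cv2.resize(fs["wrist"]["im"][:,:,::-1],(310,520),interpolation=cv2.INTER_AREA) if 0 else cv2.resize(fs["wrist"]["im"][:,:,::-1],(320,240))
w=np.vstack([w,np.zeros((280,320,3),np.uint8)])
cv2.imwrite("pics/b.png",np.hstack([m,w]))
# studs: dark grey
for n in("scene","side"):
    im=fs[n]["im"].astype(int);hsv=cv2.cvtColor(fs[n]["im"],cv2.COLOR_RGB2HSV)
    k=((hsv[...,1]<70)&(hsv[...,2]<100)).astype(np.uint8)
    N,L,S,C=cv2.connectedComponentsWithStats(k)
    print(n,[(S[i][:5].tolist(),C[i].round(1).tolist()) for i in range(1,N) if 40<S[i][4]<900 and S[i][1]>150])
E
```

```text
scene [([74, 157, 54, 25, 746], [100.1, 168.7]), ([506, 179, 39, 17, 174], [521.6, 189.7]), ([252, 196, 6, 10, 48], [254.8, 200.8]), ([151, 198, 9, 24, 93], [154.6, 210.9]), ([305, 198, 13, 12, 99], [310.5, 203.4]), ([218, 220, 13, 12, 101], [223.4, 225.8]), ([516, 234, 10, 27, 53], [520.5, 247.4]), ([327, 302, 10, 8, 43], [331.5, 305.3])]
side [([75, 156, 17, 37, 153], [84.8, 172.4]), ([282, 156, 44, 11, 153], [300.2, 159.4]), ([0, 199, 6, 21, 72], [2.1, 207.9]), ([212, 221, 14, 12, 113], [218.9, 227.6]), ([230, 255, 16, 15, 149], [237.8, 263.1]), ([291, 264, 16, 16, 148], [299.3, 272.7]), ([66, 278, 23, 3, 43], [78.1, 278.8]), ([294, 388, 16, 32, 43], [301.6, 404.1]), ([263, 396, 10, 24, 96], [266.7, 409.2])]
```

View pics/b.png

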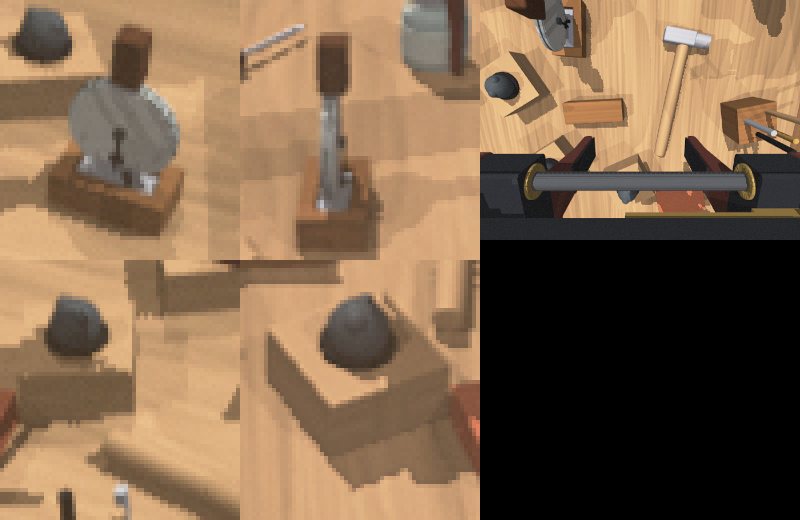

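The composite shows the handle at about scene (333,209) and side (258.3,185.8). The target stud is at scene (223.4,225.8) and side (299.3,272.7). The gauge is near the top edge of the wrist view.

```bash
python3 - <<'E'
from h import *
import pickle
fs=pickle.load(open("f0.pkl","rb"));A=fs["scene"];B=fs["side"]
print("handle",tri([A,B],[(333,209.2),(258.3,185.8)]))
print("handle top",tri([A,B],[(334,202.5),(258.3,178.8)]))
for s,p,q in(("stud",(223.4,225.8),(299.3,272.7)),("s2",(310.5,203.4),(237.8,263.1)),("s3",(310.5,203.4),(218.9,227.6)),("studtop",(223.3,219.5),(299.3,264.2))): print(s,tri([A,B],[p,q]))
c=[(318.7,230.5),(312,240.5),(340.5,247),(345.7,238)]
for p in c: print(onz(A,p,30).round())
E
```

```text
handle (array([491.72662866, 152.3452165 , 145.18109758]), [np.float64(2.8899199124077355), np.float64(2.889919912407761)])
handle top (array([491.81582835, 152.73011458, 170.05488277]), [np.float64(3.240784816092031), np.float64(3.2407848160920967)])
stud (array([ 598.15637299, -171.72474546,   58.23185031]), [np.float64(2.3069321793737028), np.float64(2.3069321793737836)])
s2 (array([391.18578853,  14.98462309,   6.43704445]), [np.float64(61.67138788564283), np.float64(61.671387885642716)])
s3 (array([371.56704454,  47.86229085,  57.64953892]), [np.float64(1.5928645312485592), np.float64(1.5928645312484764)])
studtop (array([ 597.72556451, -169.70517513,   84.75745486]), [np.float64(1.78517184381615), np.float64(1.7851718438162163)])
[466. 110.  30.]
[522. 105.  30.]
[516. 197.  30.]
[468. 201.  30.]
```

```bash
python3 -m inch '{"increments":[[1,[0,-60,0],[0,0,0]],[1,[-10,-120,0],[0,0,0]],[1,[-20,-180,0],[0,0,0]],[1,[-25,-220,0],[0,0,0]],[1,[-25,-220,0],[0,0,0]],[1,[-25,-220,0],[0,0,0]]]}'; python3 -c "
from h import *;import pickle
f=cam('wrist');pickle.dump(f,open('w1.pkl','wb'));print(f['c'],proj(f,[598,-171,80]))"
python3 -m inch '{"increments":[[1,[-30,60,0],[0,0,0]],[1,[-60,120,0],[0,0,0]],[1,[-85,180,0],[0,0,0]],[1,[-105,240,0],[0,0,0]],[1,[-108,300,0],[0,0,0]],[1,[-108,310,0],[0,0,0]],[1,[-108,310,0],[0,0,0]],[1,[-108,310,0],[0,0,0]]]}'; python3 -c "
from h import *;import pickle
f=cam('wrist');pickle.dump(f,open('w2.pkl','wb'));print(f['c'],proj(f,[492,152,146]))
g=pickle.load(open('w1.pkl','rb'))
cv2.imwrite('pics/c.png',np.hstack([cv2.resize(x['im'][:,:,::-1],(400,300)) for x in(g,f)]))"
```

```text
time: 0.9
tool_pos: [599.8, -219.5, 244.3]
orientation: [[0.0, 1.0, -0.001], [1.0, -0.0, 0.001], [0.001, -0.001, -1.0]]
ft_force: [-0.1, 0.0, 0.1]
width: 1.001
finger_force: 0.0
[ 599.25224897 -149.0212975   384.35030879] [278.3432786  151.42469275]
time: 1.95
tool_pos: [491.8, 90.2, 244.7]
orientation: [[-0.001, 1.0, -0.0], [1.0, 0.001, -0.0], [-0.0, -0.0, -1.0]]
ft_force: [0.0, -1.2, -0.4]
width: 1.004
finger_force: 0.0
[491.06084246 160.75082055 384.6181332 ] [280.71041391 139.65910651]
```

View pics/c.png

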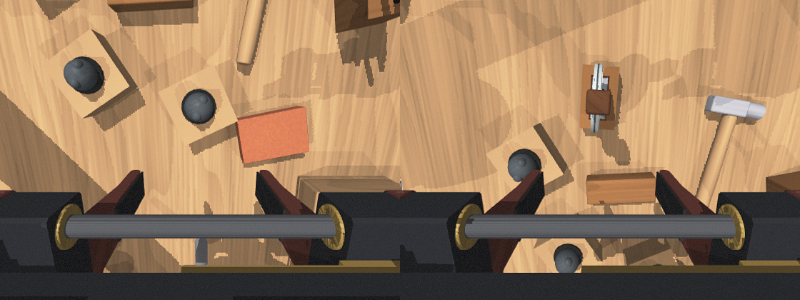

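The wrist views are clear: the stud is at (198,106)×1.4 in the left picture, and the handle is at (198,102)×1.4 in the right one. Next I segment these at full resolution.

```bash
python3 - <<'E'
from h import *
import pickle
w1,w2=[pickle.load(open(n,"rb")) for n in("w1.pkl","w2.pkl")]
fs=pickle.load(open("f0.pkl","rb"))
# stud
h=cv2.cvtColor(w1["im"],cv2.COLOR_RGB2HSV)
k=((h[...,1]<90)&(h[...,2]<120)).astype(np.uint8)
N,L,S,C=cv2.connectedComponentsWithStats(k)
for i in range(1,N):
    if 300<S[i][4]<4000 and S[i][1]<200: 
        print("stud",S[i],C[i],onz(w1,C[i],60).round(1),onz(w1,C[i],70).round(1))
print("tri",tri([fs["scene"],fs["side"],w1],[(223.4,225.8),(299.3,272.7),C[[i for i in range(1,N) if 300<S[i][4]<4000 and 240<C[i][0]<310][0]]]))
x=w2["im"][75:195,250:320]
cv2.imwrite("pics/d.png",np.hstack([cv2.resize(x[:,:,::-1],None,fx=5,fy=5,interpolation=0),cv2.resize(w1["im"][105:200,230:325,::-1],None,fx=4.5,fy=4.5,interpolation=0)[:600]] if 0 else [cv2.resize(x[:,:,::-1],(350,600),interpolation=0),cv2.resize(w1["im"][105:200,230:301,::-1],(448,600),interpolation=0)]))
E
```

```text
stud [  89   79   57   53 2206] [117.47370807 104.906165  ] [ 438.7 -126.9   60. ] [ 443.7 -127.6   70. ]
stud [ 254  125   49   49 1809] [277.66832504 148.80541736] [ 597.2 -169.8   60. ] [ 597.3 -169.2   70. ]
tri (array([ 597.84945595, -170.94292091,   57.9378728 ]), [np.float64(1.9976440238549935), np.float64(2.7664289860963214), np.float64(1.1912830349879437)])
```

View pics/d.png

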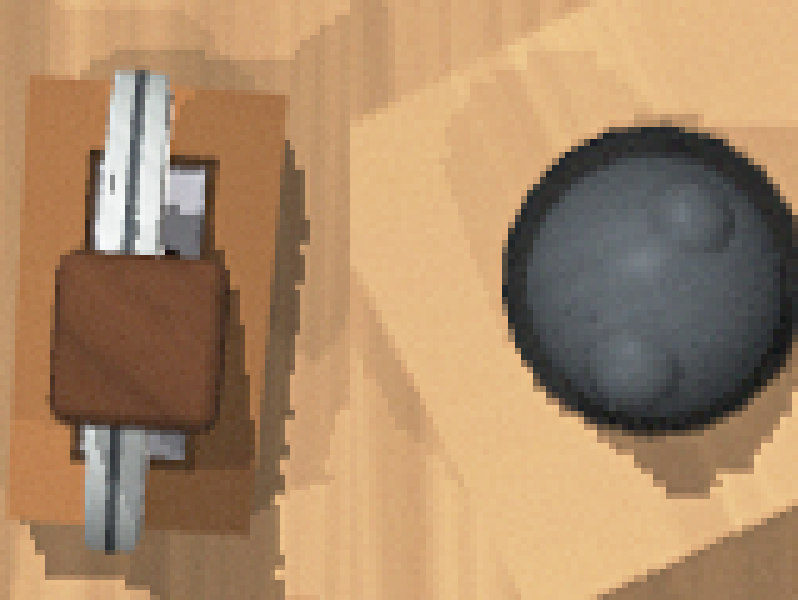

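The crop (5x, origin (250,75)) shows the cradle's top corners, the handle top centred at (138,341), and the stud's two lumps around its axis. From these I compute the gauge's pose and plan a close view of the dial.

```bash
python3 - <<'E'
from h import *
import pickle
w1,w2=[pickle.load(open(n,"rb")) for n in("w1.pkl","w2.pkl")];fs=pickle.load(open("f0.pkl","rb"))
g=lambda p:(250+p[0]/5,75+p[1]/5)
for z,P in((30,[(28,76),(288,97),(250,533),(8,518)]),(167,[(58,255),(228,260),(218,428),(53,420)])):
    Q=np.array([onz(w2,g(p),z) for p in P]);print(z,Q[:,:2].round(1).tolist(),Q.mean(0).round(1))
    for a,b in((3,0),(2,1)):
        d=Q[b]-Q[a];print(" y edge",np.linalg.norm(d).round(1),np.degrees(np.arctan2(-d[0],d[1])).round(1))
    for a,b in((0,1),(3,2)):
        d=Q[b]-Q[a];print(" x edge",np.linalg.norm(d).round(1),np.degrees(np.arctan2(d[1],d[0])).round(1))
# dial top and bottom edges (rim ends, z=74)
for p in((138,72),(110,552)): print(onz(w2,g(p),74).round(1))
print(tri([fs["scene"],fs["side"],w2],[(334,202.5),(258.3,178.8),g((138,341))]))
E
```

```text
30 [[465.5, 199.4], [521.2, 195.2], [514.7, 100.6], [459.1, 104.1]] [490.1 149.8  30. ]
 y edge 95.5 -3.8
 y edge 94.7 -3.9
 x edge 55.9 -4.3
 x edge 55.7 -3.5
167 [[479.0, 161.8], [502.0, 161.1], [500.9, 138.6], [478.0, 139.7]] [490.  150.3 167. ]
 y edge 22.1 -2.6
 y edge 22.6 -2.7
 x edge 23.0 -1.6
 x edge 22.9 -2.7
[489.3 195.3  74. ]
[483.6 104.2  74. ]
(array([490.90671001, 151.68470254, 170.03426664]), [np.float64(3.2741765946297114), np.float64(3.5308066133657383), np.float64(1.5788210023994858)])
```

```bash
python3 - <<'E'
from scipy.spatial.transform import Rotation as R
r=R.from_euler('y',.75)*R.from_euler('z',-1.571-.06)
print(r.as_rotvec())
E
```

```text
[-0.60877533  0.57318539 -1.54658086]
```

```bash
python3 -m inch '{"increments":[[1,[50,20,0],[-0.05,0.05,-0.14]],[1,[100,40,0],[-0.12,0.11,-0.3]],[1,[113,60,-10],[-0.18,0.17,-0.46]],[1,[113,60,-30],[-0.24,0.23,-0.62]],[1,[113,60,-50],[-0.3,0.29,-0.78]],[1,[113,60,-70],[-0.61,0.573,-1.547]],[1,[113,60,-90],[-0.61,0.573,-1.547]],[1,[113,60,-113],[-0.61,0.573,-1.547]],[1,[113,60,-113],[-0.61,0.573,-1.547]],[1,[113,60,-113],[-0.61,0.573,-1.547]],[1,[113,60,-113],[-0.61,0.573,-1.547]],[1,[113,60,-113],[-0.61,0.573,-1.547]]]}'
python3 -m inch '{"increments":[[1,[0,0,0],[0,0,0]],[1,[0,0,0],[0,0,0]]]}'
python3 -c "
from h import *;import pickle
f=cam('wrist');pickle.dump(f,open('w3.pkl','wb'));p=proj(f,[495,150,74]);print(f['c'],p)
u,v=int(p[0]),int(p[1]);x0,y0=max(u-65,0),max(v-75,0);print(x0,y0)
save(f,'e.png',(x0,y0,x0+130,y0+150),4)"
```

```text
time: 3.5
tool_pos: [605.1, 149.4, 131.7]
orientation: [[0.731, -0.043, -0.681], [-0.06, -0.998, -0.001], [-0.68, 0.041, -0.732]]
ft_force: [-0.7, 1.3, -0.9]
width: 1.006
finger_force: 0.0
time: 3.75
tool_pos: [604.9, 150.3, 132.2]
orientation: [[0.731, -0.043, -0.681], [-0.06, -0.998, -0.001], [-0.68, 0.042, -0.732]]
ft_force: [-1.2, 0.7, 0.7]
width: 0.997
finger_force: 0.0
[750.7317268  147.06979163 187.0904982 ] [283.29658545 255.78809345]
218 180
```

View pics/e.png

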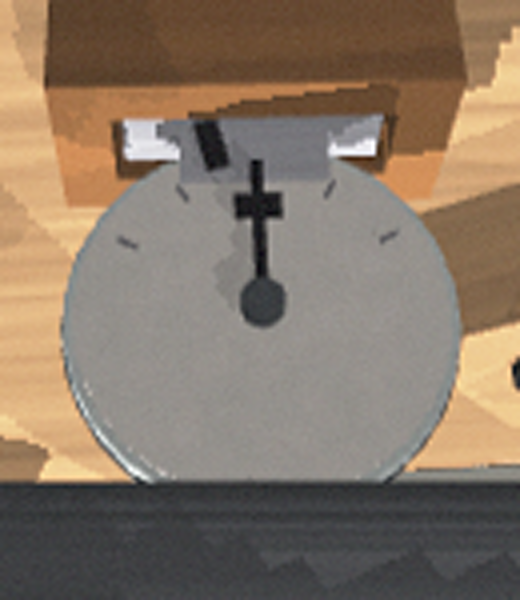

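The dial appears upside down. In the 4x crop the pivot is at (263,300), the pointer tip at (257,158), and the mark's axis runs from (218,168) to (205,121).

```bash
python3 - <<'E'
from h import *
import pickle
f=pickle.load(open("w3.pkl","rb"));s=-.061
n=np.array([np.cos(s),np.sin(s),0]);ey=np.array([-np.sin(s),np.cos(s),0])
def pl(p,off):
    c,d=ray(f,(218+p[0]/4,180+p[1]/4));o=np.array([490,150,74])+n*off
    X=c+d*((o-c)@n)/(d@n);return np.array([(X-o)@ey,X[2]])
# ellipse of dial
for off in(5,7,9):
    P=pl((263,300),off);print(off,"pivot",P.round(1))
    for nm,p in(("tip",(257,158)),("mark in",(218,168)),("mark mid",(211.5,145)),("mark out",(205,121)),("tickL",(128,243)),("tickR",(389,237)),("tick2L",(182,193)),("tick2R",(330,189))):
        d=pl(p,off)-P;print("  ",nm,d.round(1),np.hypot(*d).round(1),np.arctan2(d[0],-d[1]).round(3))
E
```

```text
5 pivot [-0.1 73.3]
   tip [ -0.4 -36.7] 36.7 -0.011
   mark in [  9.  -34.3] 35.4 0.257
   mark mid [ 10.4 -40.7] 42.0 0.249
   mark out [ 11.7 -47.5] 49.0 0.242
   tickL [ 30.1 -15.1] 33.7 1.105
   tickR [-29.7 -14.7] 33.2 -1.112
   tick2L [ 17.6 -27.8] 32.9 0.565
   tick2R [-17.1 -27.7] 32.6 -0.554
7 pivot [-0.  74.2]
   tip [ -0.4 -36.4] 36.4 -0.011
   mark in [  8.9 -34. ] 35.1 0.257
   mark mid [ 10.3 -40.4] 41.6 0.249
   mark out [ 11.6 -47.2] 48.6 0.242
   tickL [ 29.9 -15. ] 33.4 1.105
   tickR [-29.5 -14.6] 32.9 -1.112
   tick2L [ 17.5 -27.6] 32.6 0.565
   tick2R [-17.  -27.5] 32.3 -0.554
9 pivot [ 0.1 75. ]
   tip [ -0.4 -36.1] 36.1 -0.011
   mark in [  8.8 -33.7] 34.9 0.257
   mark mid [ 10.2 -40. ] 41.3 0.249
   mark out [ 11.6 -46.8] 48.2 0.242
   tickL [ 29.6 -14.9] 33.2 1.105
   tickR [-29.3 -14.5] 32.6 -1.112
   tick2L [ 17.3 -27.3] 32.4 0.565
   tick2R [-16.9 -27.3] 32.1 -0.554
```

The mark reads about 0.25 rad, with the pointer at about 0. Next I level the tool above the handle, descend and grip.

```bash
python3 -m inch '{"increments":[[1,[0,0,50],[0,-0.15,0]],[1,[0,0,100],[0,-0.3,0]],[1,[-30,0,120],[0,-0.45,0]],[1,[-70,0,120],[0,-0.6,0]],[1,[-115,0,120],[0,-0.75,0]],[1,[-115,0,120],[0,-0.75,0]],[1,[-115,0,90],[0,-0.75,0]],[1,[-115,0,60],[0,-0.75,0]],[1,[-115,0,35],[0,-0.75,0]],[1,[-115,0,17],[0,-0.75,0]],[1,[-115,0,17],[0,-0.75,0]],[1,[-115,0,17],[0,-0.75,0]]]}'
python3 -c "
from h import *
a=cam('side');b=cam('scene')
cv2.imwrite('pics/f.png',np.hstack([cv2.resize(a['im'][140:260,200:320,::-1],(400,400)),cv2.resize(b['im'][150:270,275:395,::-1],(400,400))]))"
```

```text
time: 5.3
tool_pos: [491.1, 150.3, 149.4]
orientation: [[0.998, -0.061, 0.0], [-0.061, -0.998, -0.0], [0.0, 0.0, -1.0]]
ft_force: [0.5, 0.7, 0.0]
width: 0.999
finger_force: 0.0
```

View pics/f.png

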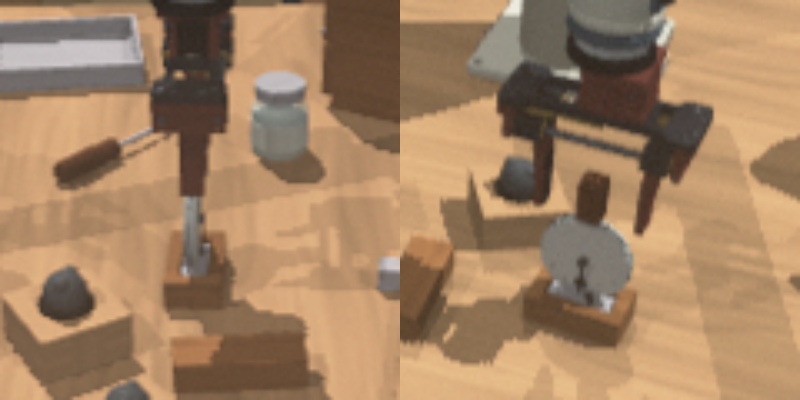

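The fingers straddle the handle, so I close.

```bash
python3 -m inch '{"increments":[[0,[0,0,0],[0,0,0]],[0,[0,0,0],[0,0,0]],[0,[0,0,0],[0,0,0]],[0,[0,0,0],[0,0,0]],[0,[0,0,0],[0,0,0]],[0,[0,0,0],[0,0,0]],[0,[0,0,0],[0,0,0]],[0,[0,0,0],[0,0,0]]]}'
python3 -m inch '{"increments":[[0,[0,0,4],[0,0,0]],[0,[0,0,10],[0,0,0]],[0,[0,0,18],[0,0,0]],[0,[0,0,28],[0,0,0]],[0,[0,0,50],[0,0,0]],[0,[0,0,80],[0,0,0]],[0,[0,0,110],[0,0,0]],[0,[0,0,110],[0,0,0]],[0,[0,0,110],[0,0,0]],[0,[0,0,110],[0,0,0]]]}'
```

```text
time: 6.4
tool_pos: [490.0, 150.0, 148.6]
orientation: [[0.998, -0.061, -0.001], [-0.061, -0.998, -0.001], [-0.001, 0.001, -1.0]]
ft_force: [0.6, 0.2, -0.8]
width: 0.275
finger_force: 30.0
time: 7.65
tool_pos: [489.1, 149.8, 257.3]
orientation: [[0.998, -0.061, -0.003], [-0.061, -0.998, -0.001], [-0.003, 0.002, -1.0]]
ft_force: [-0.2, 1.0, -4.7]
width: 0.271
finger_force: 30.0
```

```bash
python3 -m inch '{"increments":[[0,[15,-40,0],[0,0,0]],[0,[30,-85,0],[0,0,0]],[0,[45,-130,0],[0,0,0]],[0,[60,-175,0],[0,0,0]],[0,[75,-220,0],[0,0,0]],[0,[90,-265,0],[0,0,0]],[0,[100,-300,0],[0,0,0]],[0,[108,-320,0],[0,0,0]],[0,[108,-320,-25],[0,0,0]],[0,[108,-320,-35],[0,0,0]],[0,[108,-320,-35],[0,0,0]],[0,[108,-320,-35],[0,0,0]]]}'
python3 -c "
from h import *;import pickle
o=observe();print(o['ft_force'],o['moment'],o['tool_pos'])
a=cam('side');b=cam('scene');pickle.dump((a,b),open('g.pkl','wb'))
cv2.imwrite('pics/g.png',np.hstack([cv2.resize(a['im'][200:320,240:360,::-1],(400,400),interpolation=0),cv2.resize(b['im'][150:270,165:285,::-1],(400,400),interpolation=0)]))"
```

```text
time: 9.15
tool_pos: [598.4, -169.5, 224.3]
orientation: [[0.998, -0.06, 0.0], [-0.06, -0.998, -0.001], [0.0, 0.001, -1.0]]
ft_force: [0.1, -0.1, -4.5]
width: 0.272
finger_force: 30.0
[ 0.08834883 -0.05080561 -4.52903508] [0.0510673  0.06143145 0.0028531 ] [ 598.41726406 -169.54926131  224.28716667]
```

View pics/g.png

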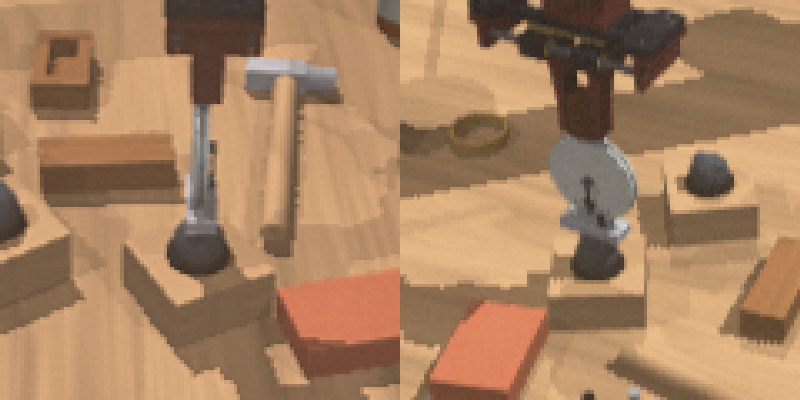

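The foot hangs over the stud, within about 2 mm. I lower it gently while watching the force.

```bash
python3 -m inch '{"increments":[[0,[-1.5,0,-3],[0,0,0]],[0,[-1.5,0,-6],[0,0,0]],[0,[-1.5,0,-8],[0,0,0]],[0,[-1.5,0,-9],[0,0,0]],[0,[-1.5,0,-10],[0,0,0]],[0,[-1.5,0,-11],[0,0,0]],[0,[-1.5,0,-11],[0,0,0]],[0,[-1.5,0,-11],[0,0,0]],[0,[-1.5,0,-11],[0,0,0]]]}'
python3 -c "
from h import *
o=observe();print(o['ft_force'],o['tool_pos'])"
```

```text
time: 10.38
tool_pos: [596.5, -170.0, 212.8]
orientation: [[0.998, -0.061, -0.001], [-0.061, -0.998, -0.001], [-0.001, 0.001, -1.0]]
ft_force: [-0.3, -0.1, -3.8]
width: 0.271
finger_force: 30.0
[-0.33353725 -0.10812753 -3.80279637] [ 596.47683474 -169.97517495  212.76518257]
```

```bash
python3 -m inch '{"increments":[[0,[0,0,-1],[0,0,0]],[0,[0,0,-2],[0,0,0]],[0,[0,0,-3],[0,0,0]],[0,[0,0,-3],[0,0,0]],[0,[0,0,-3],[0,0,0]]]}'
python3 -c "
from h import *
print(np.mean([(lambda o:np.r_[o['ft_force'],o['tool_pos']])(observe()) for _ in range(5)],0))
cam('side');print(observe()['ft_force']);cam('side');print(observe()['ft_force'])"
```

```text
time: 11.0
tool_pos: [596.5, -170.0, 209.8]
orientation: [[0.998, -0.061, -0.001], [-0.061, -0.998, -0.001], [-0.001, 0.001, -1.0]]
ft_force: [-1.0, 1.2, -0.3]
width: 0.27
finger_force: 30.0
[-1.00411432e+00  1.23345539e+00 -2.98776041e-01  5.96511777e+02
 -1.69973372e+02  2.09781159e+02]
[-1.07215256 -0.36355729  0.49156568]
[-0.37540239  0.89599429  0.28880345]
```

It presses at about 4 N. Next I rock by -0.25 rad about the gauge's x, pivoting at the foot.

```bash
python3 -m inch '{"increments":[[0,[0.4,6.7,0],[-0.05,0.003,0]],[0,[0.8,13.5,-0.4],[-0.1,0.006,0]],[0,[1.2,20.1,-1.1],[-0.15,0.009,0]],[0,[1.6,26.8,-2],[-0.2,0.012,0]],[0,[2,33.3,-3.2],[-0.25,0.015,0]],[0,[2,33.3,-3.2],[-0.25,0.015,0]],[0,[2,33.3,-3.2],[-0.25,0.015,0]],[0,[2,33.3,-3.2],[-0.25,0.015,0]],[0,[2,33.3,-3.2],[-0.25,0.015,0]],[0,[2,33.3,-3.2],[-0.25,0.015,0]],[0,[2,33.3,-3.2],[-0.25,0.015,0]],[0,[2,33.3,-3.2],[-0.25,0.015,0]]]}'
python3 -m inch '{"increments":[[0,[0,0,0],[0,0,0]],[0,[0,0,0],[0,0,0]],[0,[0,0,0],[0,0,0]],[0,[0,0,0],[0,0,0]]]}'
python3 -c "
from h import *;import pickle
o=observe();print(o['ft_force'],o['orientation'])
b=cam('scene');w=cam('wrist');pickle.dump((b,w),open('h.pkl','wb'))
cv2.imwrite('pics/h.png',np.hstack([cv2.resize(w['im'][:,:,::-1],(400,300)).repeat(1,0) if 0 else cv2.resize(w['im'][190:420,180:380,::-1],(390,450)),cv2.resize(b['im'][175:250,190:255,::-1],(390,450),interpolation=cv2.INTER_CUBIC)]))"
```

```text
time: 12.6
tool_pos: [598.7, -136.7, 206.6]
orientation: [[0.998, -0.059, -0.015], [-0.061, -0.967, -0.248], [0.0, 0.248, -0.969]]
ft_force: [1.1, 3.6, 0.4]
width: 0.268
finger_force: 30.0
time: 13.1
tool_pos: [598.6, -136.7, 206.6]
orientation: [[0.998, -0.059, -0.015], [-0.061, -0.967, -0.248], [0.0, 0.249, -0.969]]
ft_force: [2.3, 3.3, -0.6]
width: 0.27
finger_force: 30.0
[ 2.29726188  3.34275211 -0.63429742] [[ 9.98138253e-01 -5.90928425e-02 -1.51017883e-02]
 [-6.09920050e-02 -9.66821924e-01 -2.48063182e-01]
 [ 5.80185158e-05  2.48522440e-01 -9.68626137e-01]]
```

View pics/h.png

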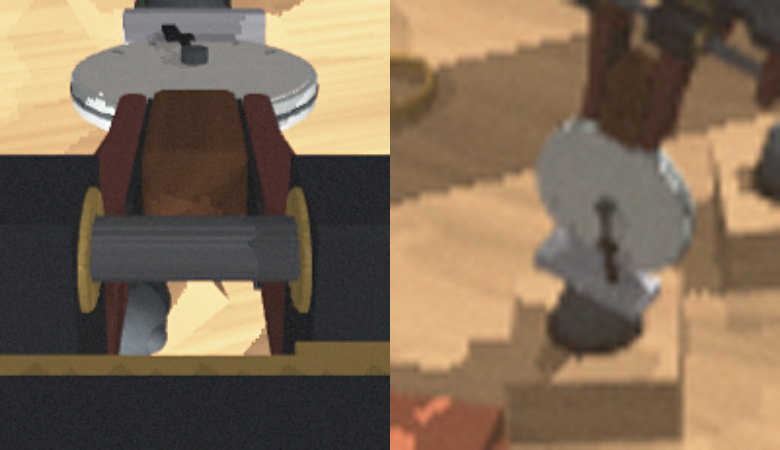

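The gauge is rocked on the stud, and the pointer at about (610,275) in the right picture lies along the mark. I use the last view for a precise check of the wrist crop.

```bash
python3 - <<'E'
from h import *
import pickle
b,w=pickle.load(open("h.pkl","rb"))
a=cv2.resize(w["im"][190:235,235:315,::-1],(800,450),interpolation=0)
cv2.imwrite("pics/i.png",a)
E
```

```text
(no output)
```

View pics/i.png

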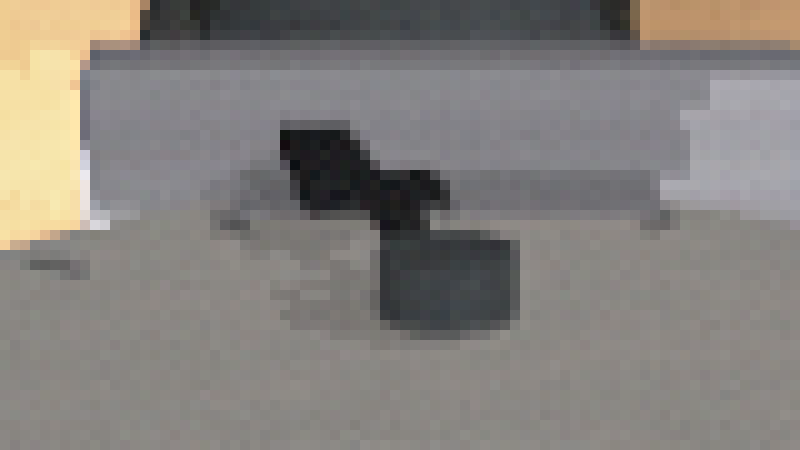

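In the crop (10x, origin (235,190)) the pivot cap is at (448,285) and the ticks at (235,222) and (660,222) are symmetric about it. The mark runs from (337,212) to (318,130), and the pointer leads onto its inner end. Next I cast these onto the dial plane.

```bash
python3 - <<'E'
from h import *
import pickle
b,w=pickle.load(open("h.pkl","rb"))
o=observe();T=np.array(o["orientation"]);p=np.array(o["tool_pos"])
G=np.c_[T[:,0],-T[:,1],-T[:,2]];org=p-G@[0,0,135]
print("foot",org.round(1),"tilt",np.arctan2(G[2,1],G[2,2]).round(4))
for off in(5,6,7):
    D=org+G@[off,0,60]
    for nm,q in(("tickL",(235,222)),("tickR",(660,222)),("mark in",(337,212)),("mark mid",(327,171)),("mark out",(318,130))):
        c,d=ray(w,(235+q[0]/10,190+q[1]/10));X=c+d*((D-c)@G[:,0])/(d@G[:,0]);v=G.T@(X-D)
        print(off,nm,v[1:].round(1),np.hypot(v[1],v[2]).round(1),np.arctan2(v[1],-v[2]).round(3))
D=org+G@[5,0,60]
for a in(.2,.25,.3): print(a,[(proj(w,org+G@[x,r*np.sin(a),60-r*np.cos(a)])-[235,190]).round(1)*10 for x,r in((6,37),(6,50),(10,36))])
print("scene",[proj(b,org+G@[6,r*np.sin(.25),60-r*np.cos(.25)]).round(1) for r in(0,36)])
E
```

```text
foot [ 596.5 -170.3   75.8] tilt -0.2513
5 tickL [ 17.1 -20.5] 26.7 0.694
5 tickR [-16.3 -20.4] 26.1 -0.673
5 mark in [  9.2 -23.5] 25.2 0.371
5 mark mid [ 10.4 -36.7] 38.2 0.277
5 mark out [ 11.7 -51.4] 52.7 0.225
6 tickL [ 16.8 -16.8] 23.8 0.785
6 tickR [-16.  -16.8] 23.2 -0.763
6 mark in [  9.  -19.8] 21.7 0.428
6 mark mid [ 10.3 -32.8] 34.4 0.304
6 mark out [ 11.6 -47.2] 48.6 0.24
7 tickL [ 16.5 -13.1] 21.1 0.899
7 tickR [-15.8 -13.1] 20.5 -0.878
7 mark in [  8.9 -16.1] 18.4 0.505
7 mark mid [ 10.1 -28.9] 30.6 0.337
7 mark out [ 11.4 -43. ] 44.5 0.259
0.2 [array([364., 161.]), array([338., 125.]), array([365., 117.])]
0.25 [array([342., 162.]), array([309., 127.]), array([344., 118.])]
0.3 [array([320., 163.]), array([281., 128.]), array([323., 119.])]
scene [array([224.9, 209.5]), array([225.7, 218.7])]
```

```bash
python3 - <<'E'
from h import *
import pickle
f=pickle.load(open("w3.pkl","rb"));s=-.061
n=np.array([np.cos(s),np.sin(s),0]);ey=np.array([-np.sin(s),np.cos(s),0])
def pl(p,off):
    c,d=ray(f,p);o=np.array([490,150,74])+n*off
    X=c+d*((o-c)@n)/(d@n);return np.array([(X-o)@ey,X[2]])
g=f["im"].max(2)[200:260,255:320]
for th in(45,60,75):
    N,L,S,C=cv2.connectedComponentsWithStats((g<th).astype(np.uint8))
    for i in range(1,N):
        if S[i][4]>15:
            v,u=np.nonzero(L==i);w=(110-g[v,u].astype(float))
            P=np.array([pl((a+255,b+200),6) for a,b in zip(u,v)])
            m=np.average(P,axis=0,weights=w);e=np.linalg.eigh(np.cov((P-m).T))[1][:,1]
            print(th,S[i],m.round(2),"axis",np.arctan(-e[0]/e[1]).round(3),"ang",np.arctan2(m[0],74-m[1]).round(3),(P.min(0)-[0,74]).round(1),(P.max(0)-[0,74]).round(1))
E
```

```text
45 [12 11  8 11 58] [10.73 32.73] axis 0.27 ang 0.254 [  7.3 -46.8] [ 13.8 -35.6]
45 [ 22  20  11  29 105] [ 0.39 51.15] axis -0.004 ang 0.017 [ -4.4 -36.3] [ 5.1 -7.1]
60 [12 10  8 13 67] [10.67 32.62] axis 0.214 ang 0.252 [  7.3 -47.9] [ 13.9 -34.5]
60 [ 22  20  11  31 126] [ 0.28 51.86] axis -0.013 ang 0.013 [ -4.5 -36.3] [ 5.1 -5.2]
75 [11 10  9 13 74] [10.72 32.59] axis 0.258 ang 0.253 [  7.3 -48. ] [ 14.8 -34.5]
75 [ 21  20  13  40 243] [ 0.34 57.96] axis -0.005 ang 0.021 [ -5.2 -36.3] [5.8 3.6]
```

Both measurements put the mark at 0.245–0.253 rad. The gauge is tilted by -0.251 rad and presses with about 4 N, so I hand in.

```bash
python3 -c "
from workcell import *
print(observe()['ft_force'],observe()['width']);print(close_job())"
```

```text
[2.95231687 2.60696855 0.59363918] 0.27029732580277754
the job is handed in; nothing more can be done
None
```

I handed the job in with the gauge still gripped, its foot pressing on the stud with about 4 N, and tilted by -0.251 rad, against a mark I measured at 0.245–0.253 rad; the verdict was not shown.

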